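# Lock a gas valve in the fixture and take off its cap of unknown thread hand

### The arm

A 7-joint arm with a two-finger parallel gripper is mounted at the origin on a cart in front of the work surface, level with it; the furniture and walls round the work are solid. World frame = base frame: x ahead of the robot, y to its left, z up, the work surface at z = 0. Lengths are in m, angles in rad, forces in N, time in s.
With the tool pointing down it reaches from about 0.4 to 0.85 m from the base axis. Payload 10.4 kg.
Tool frame: the origin (TCP) lies between the finger pads; the fingertips stand 11 mm ahead of it and the grasp point (between the pads) lies 8 mm behind it (r.tcp_to_tips is the distance from the TCP to the fingertips, in m); z points along the fingers, y is the line along which they close (so a half turn about z gives the same grasp; the last joint's range is limited). The gripper opens to 87 mm and grips with 3 to 60 N. Pads are 19 mm wide; open, the fingers measure 117 mm over their backs; the gripper's body (75 mm by 190 mm) begins 51 mm behind the grasp point.
Start: joints at [-1.276, 0.332, -0.065, 1.46, 0.022, 1.35, -0.088], TCP at [0.195, 0.594, 0.234] pointing down, gripper open.
Joint ranges: [-2.6, 2.6], [-0.5, 2.12], [-1.47, 1.34], [0.16, 2.42], [-1.27, 4.41], [0.06, 2.06], [-2.6, 2.6]. Speed limits (rad/s): [2.22, 2.22, 2.79, 2.79, 3.14, 3.14, 3.14].

### API

Orientations are given as a unit quaternion [x, y, z, w].
In Python, from bench import r gives the robot as it stands. The module is installed in compiled form; this text tells all that it offers.
- The arm moves only by the shell command python3 -m crank 'ROWS' [FORCE]. ROWS is JSON, a list of rows, each an object of numbers: "claw": the closure, from -1 (fully open) to 1 (shut); "dx", "dy", "dz": the shift along the tool's x, y, z each as a share of 3 cm, from -1 to 1; "ax", "ay", "az": the turn, a rotation vector about the tool's x, y, z each as a share of 6 degrees, from -1 to 1. A call has 1 to 8 rows; each row shifts and turns the commanded pose from where the row before left it, along the tool's axes as they then stand; what a row does not reach is not made up. A row lasts 1/12 s, in which the tool goes at most 41.7 mm and 7.16 degrees, less where a joint would pass 70% of its speed; a pose out of reach is approached as far as the arm can. A call with a number of a shift or a turn outside -1 to 1 is refused whole. A call with a gripper value outside its range is refused whole. The fingers move at their own pace and stop on an object; FORCE is the grip in N (left out, the last holds). Time passes only in rows, so rows that do not move let the fingers close. It gives the time, the measured TCP pose, the force, the opening and the grip force at its end, in the units of the state.
- r.read_state(): the state, without advancing time (a new reading comes with each control period).
- r.camera(name): name is "scene" or "top" or "wrist"; returns a dict with "color" (480x640x3 uint8, red, green, blue), "mtx" (3x3 intrinsics, pixels), "k1" (the pictures are not rectified: a ray, as slopes to the right and down, at radius r is drawn at 1 + k1 r^2 times it, then the intrinsics apply), "R" (3x3) and "t" (3): a world point X has camera coordinates R X + t; the wrist camera has in their place "hand_eye" (4x4, takes a point from camera to tool coordinates, whose origin is the TCP and whose axes are the flange's). Camera axes: x right, y down, z forward; pixel columns grow to the right and rows downward; lengths in m; the calibration is good to about 2 mm. A picture is of the moment at which its call begins: read the wrist's pose just before it. There is no depth.
- r.close_job(): hands the job in; it is judged then, once.
The state is a dict: "time": time; "joint_positions": joint angles; "joint_vel": joint speeds; "joint_torque": joint torques, N m; "ee_pos": TCP position; "eef_rot": TCP orientation; "ft_force": force on the tool from outside, world axes, zero at the start; "torque": the same for the moment, N m; "width": finger opening in m; "grip_force": force on a finger pad.
Only numpy, scipy, OpenCV 4.12 (cv2) and the standard library are available. Lean on these libraries where they do the work, as an engineer would, in place of code of your own. Each camera call takes 0.05 s, during which the arm holds its last target. There are 200 camera calls.

### The job

Set the gas valve that waits on the black rubber pad, with its cap on, fully down into the square pocket of the steel fixture, let go of it, and swing the red-knobbed lever shut over its foot so that it cannot turn or lift. Then unscrew its brass hexagon cap: the thread may be right- or left-handed and is not marked, so if the cap stops dead one way, turn it the other way until it is free. Lift the cap well clear of the valve and finish still holding it up in the gripper, with the valve seated and the lever shut; leave the spare valve in the blue tray and the other things where they are.

Things in the scene. Friction and masses are not known exactly. Their poses are not given: they have to be found in the camera images.
- valve_a: aluminium gas valve with a brass cap: square foot 60 x 60 x 12 mm (lower edge tapered: 53 mm wide at the bottom, 60 mm from 7 mm up), on it a square upper body 40 x 40 mm from z = 12 to 36 mm, sides parallel to the foot's, then a round neck inside the cap. 0.17 to 0.29 kg. Origin: centre of the underside, z up, x and y square to the sides. Any quarter turn fits the pocket
- valve_b: second gas valve, the same as valve_a in look and size; the thread hands of the two may differ. Either can be the one on the pad: read their positions. The other, in the tray, is the spare. Origin and axes as valve_a
- cap_a: brass hexagon cap of valve_a, 40 mm across flats, 46 mm across corners, 24 mm tall, top slightly domed, 0.07 kg. Origin: centre of the open lower rim, z up; flats face along its x axis and every 60 deg from it. Screwed on, the rim is 37 mm and the top 61 mm above the valve's underside; the neck reaches 17 mm into it. About 1 mm of sideways play
- cap_b: cap of valve_b, size and axes as cap_a. Both caps: coarse quick thread, hand unknown. Turned the loosening way (anticlockwise from above if right-handed, else clockwise) a cap turns with under 0.2 N m, need not be raised, and lifts straight off anywhere from 60 to 110 deg; the other way it stops within about 7 deg, play included, torque then rising by about 1 N m per 6 deg forced
- fixture: dark steel plate, fixed, 18 mm high; x from -50 to 60 mm, y from -50 to 50 mm in its frame; origin on the bench top, z up. Square pocket 62 x 62 mm, 10 mm deep, sides parallel to the frame, centred on the origin. Of the parts above the plate only the lever and its pivot at (46, 28) mm (bolt head 32 mm above the bench) matter
- pocket (a point): centre of the pocket's floor, 8 mm above the bench, axes as the fixture's; a seated valve has its origin here, its foot standing 2 mm above the plate
- lever (a joint): angle of the flat steel locking lever about its upright pivot, rad: 0 = shut (hard stop), 1.6 = fully open; starts between 1.2 and 1.55. It shuts anticlockwise seen from above. Light friction (about 0.6 N at the knob); stays where it is left. The bar is 11 mm wide, 21 to 27 mm above the bench, 1 mm above a seated foot
- lever_knob (a point): middle of the lever's upright red knob: 18 mm diameter, 29 to 45 mm above the bench, this point at 38 mm; 102 mm from the pivot. In the fixture's frame it is at (-56, 28) mm when shut and at (46, 130) mm at 1.57 rad
- lever_hinge (a point): the lever's upright pivot axis, at (46, 28) mm in the fixture's frame, 24 mm above the bench
- pad_middle (a point): middle of the top of the black rubber pad, 105 x 105 x 3 mm, flat on the bench; the valve to be opened stands on it, near its middle
- tray_middle (a point): middle of the floor of the blue open tray, 105 x 105 x 20 mm, 3 mm walls and floor; the spare valve stands in it, near its middle
- spanner: steel combination spanner lying on the bench, 180 mm long, 9 mm thick; origin at its middle, y along it. Leave it alone
- tape: roll of black tape lying flat, 60 mm diameter, 19 mm high; origin under its centre. Leave it alone
- jar: jar of screws with a black lid, 58 mm diameter, 70 mm tall; origin under its centre. Leave it alone
- marker: marker pen, white with a black cap, lying, 135 mm long, 15 mm thick; origin at its middle, y along it. Leave it alone
Mind the look-alikes: they are no part of the job. What is shaped like the cap_b but purple is not meant.

How it is judged:
On the way, in this order (a step that is already met when the one before it is completed fails the run):
1. the valve from the pad stands fully down in the pocket, released, cap on, lever still open, spare in its tray (((z of valve_a in the frame of pocket between -0.002 and 0.002 m and horizontal distance between valve_a and pocket below 0.004 m and angle between valve_a's own z axis and vertical below 0.05 rad and horizontal distance between cap_a and valve_a below 0.004 m and z of cap_a in the frame of valve_a below 0.042 m and angle between cap_a's own z axis and vertical below 0.12 rad and contact force between valve_a and the fingers below 0.2 N and value of joint lever above 0.6 rad and horizontal distance between valve_b and tray_middle below 0.03 m and angle between valve_b's own z axis and vertical below 0.1 rad and distance between cap_b and valve_b below 0.042 m) or (z of valve_b in the frame of pocket between -0.002 and 0.002 m and horizontal distance between valve_b and pocket below 0.004 m and angle between valve_b's own z axis and vertical below 0.05 rad and horizontal distance between cap_b and valve_b below 0.004 m and z of cap_b in the frame of valve_b below 0.042 m and angle between cap_b's own z axis and vertical below 0.12 rad and contact force between valve_b and the fingers below 0.2 N and value of joint lever above 0.6 rad and horizontal distance between valve_a and tray_middle below 0.03 m and angle between valve_a's own z axis and vertical below 0.1 rad and distance between cap_a and valve_a below 0.042 m))), for 0.2 s.
2. the lever is shut over the seated valve, its cap still on (((z of valve_a in the frame of pocket between -0.002 and 0.002 m and horizontal distance between valve_a and pocket below 0.004 m and angle between valve_a's own z axis and vertical below 0.05 rad and horizontal distance between cap_a and valve_a below 0.004 m and z of cap_a in the frame of valve_a below 0.042 m and angle between cap_a's own z axis and vertical below 0.12 rad and value of joint lever below 0.06 rad and horizontal distance between valve_b and tray_middle below 0.03 m and angle between valve_b's own z axis and vertical below 0.1 rad and distance between cap_b and valve_b below 0.042 m) or (z of valve_b in the frame of pocket between -0.002 and 0.002 m and horizontal distance between valve_b and pocket below 0.004 m and angle between valve_b's own z axis and vertical below 0.05 rad and horizontal distance between cap_b and valve_b below 0.004 m and z of cap_b in the frame of valve_b below 0.042 m and angle between cap_b's own z axis and vertical below 0.12 rad and value of joint lever below 0.06 rad and horizontal distance between valve_a and tray_middle below 0.03 m and angle between valve_a's own z axis and vertical below 0.1 rad and distance between cap_a and valve_a below 0.042 m))), for 0.2 s.
At the end, for the whole second after the job is handed in: Valve from the pad seated in the pocket (2 mm in height, 4 mm sideways, level), lever shut (under 0.06 rad), its cap held still by the fingers, rim at least 70 mm above the valve's underside, touching nothing else; spare valve, cap on, within 30 mm of the tray's middle (((z of valve_a in the frame of pocket between -0.002 and 0.002 m and horizontal distance between valve_a and pocket below 0.004 m and angle between valve_a's own z axis and vertical below 0.05 rad and value of joint lever below 0.06 rad and z of cap_a in the frame of valve_a above 0.07 m and height (world z) of cap_a above 0.075 m and contact force between cap_a and the fingers above 1 N and contact force between cap_a and valve_a below 0.2 N and contact force between cap_a and fixture below 0.2 N and contact force between cap_a and valve_b below 0.2 N and linear speed of cap_a below 0.05 m/s and horizontal distance between valve_b and tray_middle below 0.03 m and angle between valve_b's own z axis and vertical below 0.1 rad and distance between cap_b and valve_b below 0.042 m) or (z of valve_b in the frame of pocket between -0.002 and 0.002 m and horizontal distance between valve_b and pocket below 0.004 m and angle between valve_b's own z axis and vertical below 0.05 rad and value of joint lever below 0.06 rad and z of cap_b in the frame of valve_b above 0.07 m and height (world z) of cap_b above 0.075 m and contact force between cap_b and the fingers above 1 N and contact force between cap_b and valve_b below 0.2 N and contact force between cap_b and fixture below 0.2 N and contact force between cap_b and valve_a below 0.2 N and linear speed of cap_b below 0.05 m/s and horizontal distance between valve_a and tray_middle below 0.03 m and angle between valve_a's own z axis and vertical below 0.1 rad and distance between cap_a and valve_a below 0.042 m))); the arm keeps its last pose, push and grip.
It fails at once if the spanner is moved more than 30 mm (distance of spanner from where it was at the start of the episode above 0.03 m).
It fails at once if the tape is moved more than 30 mm (distance of tape from where it was at the start of the episode above 0.03 m).
It fails at once if the jar is moved more than 30 mm (distance of jar from where it was at the start of the episode above 0.03 m).
It fails at once if the marker is moved more than 30 mm (distance of marker from where it was at the start of the episode above 0.03 m).
It also fails if it takes over 67 s, if anything falls off the work surface, if the arm or the gripper's body presses on something with over 40 N, if the wrist force passes 120 N, or if a joint passes its speed limit or range.

## Working session

There is one attempt and no reset: what is moved stays moved. The work goes in short steps, Python scripts to look and compute and a shell command to move; the robot and the scene stay as the last step left them, time stands still between calls to the robot, and variables do not carry over. Pictures are saved under pics/ and viewed, at most 10 in all, crops included, and the job is handed in when it is done.

```bash
mkdir -p pics; cat > h.py <<'E'
import numpy as np, cv2
from bench import r
from scipy.spatial.transform import Rotation as Ro
def cam(n):
    s=r.read_state(); c=r.camera(n)
    if 'hand_eye' in c:
        T=np.eye(4);T[:3,:3]=Ro.from_quat(s['eef_rot']).as_matrix();T[:3,3]=s['ee_pos']
        W=T@np.array(c['hand_eye']); c['R']=W[:3,:3].T; c['t']=-W[:3,:3].T@W[:3,3]
    c['R']=np.array(c['R']);c['t']=np.array(c['t']).ravel();c['mtx']=np.array(c['mtx']);return c
def ray(c,uv):
    D=np.array([c['k1'],0,0,0],float)
    p=cv2.undistortPoints(np.array(uv,float).reshape(-1,1,2),c['mtx'],D)[:,0]
    d=np.c_[p,np.ones(len(p))]@c['R']; return -c['R'].T@c['t'],d
def onz(c,uv,z):
    o,d=ray(c,uv); return o+d*((z-o[2])/d[:,2])[:,None]
def proj(c,X):
    return cv2.projectPoints(np.array(X,float).reshape(-1,3),cv2.Rodrigues(c['R'])[0],c['t'],c['mtx'],np.array([c['k1'],0,0,0],float))[0][:,0]
def save(c,n): cv2.imwrite('pics/'+n,c['color'][:,:,::-1])
E
python3 - <<'E'
from h import *
s=r.read_state();print({k:np.round(v,3) for k,v in s.items()}, r.tcp_to_tips)
for n in('top','scene'):
    c=cam(n);save(c,n+'0.png');print(n,-c['R'].T@c['t'],c['R'][2],c['k1'],c['mtx'][0])
E
```

```text
{'time': np.float64(0.0), 'joint_positions': array([-1.276,  0.333, -0.065,  1.461,  0.022,  1.35 , -0.089]), 'joint_vel': array([-0.001, -0.001, -0.002,  0.002,  0.001,  0.002, -0.   ]), 'joint_torque': array([-0.0000e+00, -6.2324e+01,  2.4000e-02, -3.8990e+01, -6.1000e-02,
        4.0000e-02,  0.0000e+00]), 'ee_pos': array([0.195, 0.593, 0.233]), 'eef_rot': array([ 0.158,  0.987, -0.001, -0.   ]), 'ft_force': array([-0.597,  0.663, -0.673]), 'torque': array([ 0.026, -0.002, -0.029]), 'grip_force': np.float64(0.0), 'width': np.float64(0.087)} 0.011
top [0.45570225 0.03362693 1.00123313] [ 0.08281671 -0.02482581 -0.99625552] -0.0458423513290234 [505.52037733   0.         319.90920417]
scene [-0.08553323 -0.71247967  0.58404527] [ 0.56874152  0.65902538 -0.49215712] -0.12892490536159296 [501.70891272   0.         314.89362109]
```

View pics/top0.png

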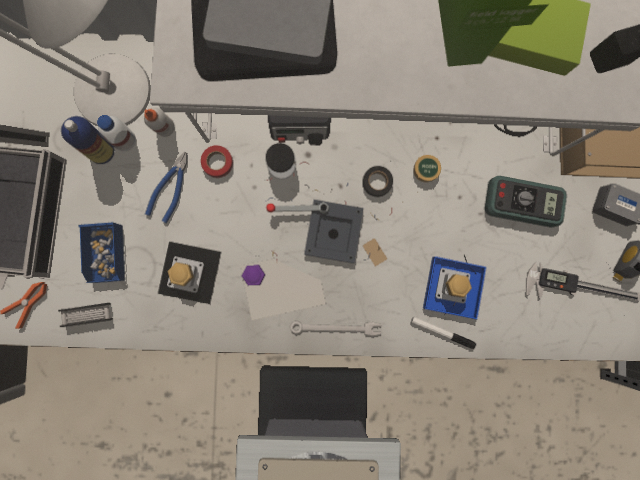

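View pics/scene0.png

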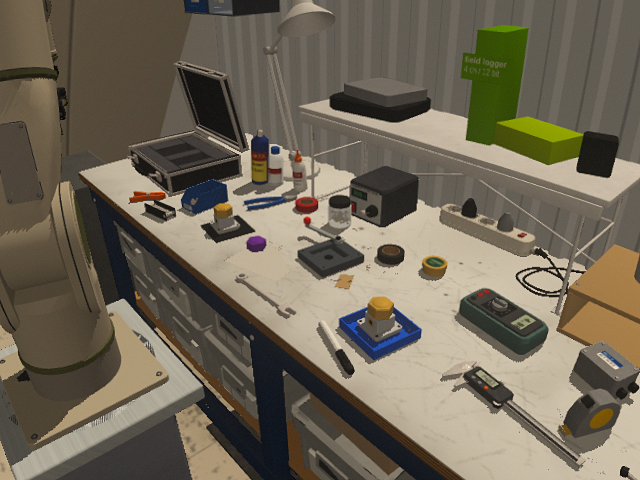

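The top view shows the valve on the pad at about (183,275), the fixture at (333,233), the red knob at (271,208) with its pivot at (323,208), the spare in the tray at (456,288) and the jar at (281,160). The scene view agrees: the lever is open.

```bash
cat >> h.py <<'E'
def blob(m,near,lo=30):
    n,l,st,ce=cv2.connectedComponentsWithStats(m.astype(np.uint8))
    ok=[i for i in range(1,n) if st[i,4]>=lo]
    return l==min(ok,key=lambda i:np.hypot(*(ce[i]-near)))
def cent(m): y,x=np.nonzero(m);return np.array([x.mean(),y.mean()])
def rect(m,c,z):
    ct=max(cv2.findContours(m.astype(np.uint8),0,1)[0],key=cv2.contourArea)
    P=onz(c,cv2.convexHull(ct).reshape(-1,2),z)[:,:2]
    (x,y),wh,a=cv2.minAreaRect((P*1e3).astype(np.float32)); return np.round([x,y,*wh,a],1)
def go(x,y,z,yaw):
    """rows units from the current pose; yaw = world angle of tool y (mod pi), tool kept down"""
    s=r.read_state();R=Ro.from_quat(s['eef_rot']).as_matrix()
    d=R.T@(np.array([x,y,z])-s['ee_pos']);cur=np.arctan2(R[1,1],R[0,1])
    e=(yaw-cur+np.pi/2)%np.pi-np.pi/2
    tilt=R.T@np.array([0,0,-1.]); rv=np.cross([0,0,1],tilt)
    print('pos',np.round(s['ee_pos'],4),'yaw %.1f j7 %.2f w %.4f'%(np.degrees(cur),s['joint_positions'][6],s['width']))
    print('units d',np.round(d/.03,2),'tilt a',np.round(np.degrees(rv)/6,2),'az',round(-np.degrees(e)/6,2),'(shift first, then turn)')
E
python3 - <<'E'
from h import *
c=cam('top');I=c['color'].astype(int);hsv=cv2.cvtColor(c['color'],cv2.COLOR_RGB2HSV)
H,S,V=[hsv[:,:,i].astype(int) for i in range(3)]
br=(H>10)&(H<28)&(S>90)&(V>110)
red=((H<6)|(H>174))&(S>150)&(V>100)
k=blob(red,(271,208));print('knob',k.sum(),cent(k),onz(c,cent(k),.042))
for n,u,z in(('pad',(183,275),.064),('tray',(458,286),.064)):
    m=blob(br,u);print(n,'cap',m.sum(),cent(m),onz(c,cent(m),z-.006))
dk=(V<60); m=blob(dk,(189,272),200); print('pad',m.sum(),rect(m,c,.003))
bl=(H>105)&(H<125)&(S>150); m=blob(bl,(456,288),200); print('tray',m.sum(),rect(m,c,.02))
print('fixture px',I[225:260:8,310:355:6].sum(2)//3)
m=(V>45)&(V<112)&(S<70); q=np.zeros_like(m);q[195:272,300:368]=m[195:272,300:368]
q=cv2.morphologyEx(q.astype(np.uint8),cv2.MORPH_OPEN,np.ones((5,5)))
m=blob(q,(333,235),300);print('fix',m.sum(),rect(m,c,.018))
print('shelf',onz(c,[(300,110),(200,105)],.3), 'jar',onz(c,[(281,152)],.07))
cv2.imwrite('pics/topc.png',cv2.resize(c['color'][140:310,150:380,::-1],None,fx=3.4,fy=3.4,interpolation=2))
E
```

```text
knob 46 [270.08695652 207.        ] [[0.59766233 0.1068338  0.042     ]]
pad cap 386 [179.10880829 273.51554404] [[0.46543107 0.26964412 0.058     ]]
tray cap 367 [459.22070845 285.07084469] [[ 0.45920234 -0.25428689  0.058     ]]
pad 1707 [468.8 263.7 102.7 103.2  80.7]
tray 1048 [ 452.1 -257.   102.7   97.5   80.1]
fixture px [[74 75 75 74 74 74 73 71]
 [75 68 76 55 36 73 74 75]
 [74 69 75 75 73 75 74 73]
 [74 76 71 71 73 74 65 72]
 [92 81 67 77 75 75 75 69]]
fix 2977 [553.5  -7.6 121.9 121.   82.3]
shelf [[0.70045303 0.04997948 0.3       ]
 [0.70278958 0.19242122 0.3       ]] jar [[0.69826469 0.08825152 0.07      ]]
```

View pics/topc.png

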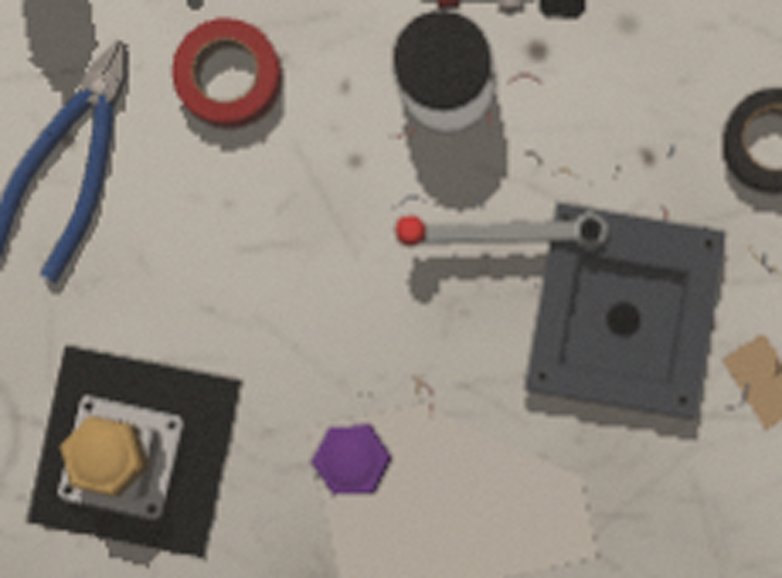

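The crop shows the fixture's top corners at about (558,204), (724,233), (697,416) and (527,386), the bolt at (591,229) and the knob at (409,230). The cap sits left of the foot because of parallax.

```bash
python3 - <<'E'
from h import *
c=cam('top'); px=lambda L:np.array(L)/3.4+[150-.35,140-.35]
P=onz(c,px([(558,204),(724,233),(697,416),(527,386)]),.018)[:,:2]
print(P, [np.linalg.norm(P[i]-P[i-1]).round(4) for i in range(4)])
ex=(P[0]-P[3]+P[1]-P[2]);yaw=np.arctan2(ex[1],ex[0]);e=np.array([np.cos(yaw),np.sin(yaw)]);f=np.array([-e[1],e[0]])
o=P.mean(0)-.005*e; print('pocket',o,np.degrees(yaw))
pv=o+.046*e+.028*f; kn=onz(c,px([(409,230)]),.045)[0,:2];b=onz(c,px([(591,229)]),.032)[0,:2]
print('pivot',pv,'bolt seen',b,'knob',kn,np.linalg.norm(kn-pv))
d=np.array([(kn-pv)@e,(kn-pv)@f]);print('lever',np.arctan2(d[1],-d[0]))
V=onz(c,px([(82,395),(185,413),(157,519),(57,499)]),.015)[:,:2];print('foot',V,V.mean(0),[np.linalg.norm(V[i]-V[i-1]).round(4) for i in range(4)])
ev=V[0]-V[3]+V[1]-V[2];print('valve yaw',np.degrees(np.arctan2(ev[1],ev[0])))
C=onz(c,px([(103,455)]),.061)[0];print('cap',C)
go(V.mean(0)[0]-.0,V.mean(0)[1],.25,np.arctan2(ev[1],ev[0])+np.pi/2)
E=np.array(c['t']);w=r.camera('wrist');print(np.round(w['hand_eye'],3),w['mtx'][0])
E
```

```text
[[ 0.61859829  0.0235649 ]
 [ 0.60488772 -0.07299685]
 [ 0.49850771 -0.05980007]
 [ 0.51274845  0.03814102]] [np.float64(0.1068), np.float64(0.0975), np.float64(0.1072), np.float64(0.099)]
pocket [ 0.55372781 -0.01712397] -7.455496507645864
pivot [0.60297209 0.00467054] bolt seen [0.6025272  0.00449367] knob [0.59663863 0.10685491] 0.10238045727488404
lever 1.3787717582066155
foot [[0.49987542 0.2925309 ]
 [0.49141813 0.23315332]
 [0.43062032 0.2462766 ]
 [0.44018455 0.30374215]] [0.46552461 0.26892574] [np.float64(0.0607), np.float64(0.06), np.float64(0.0622), np.float64(0.0583)]
valve yaw -11.418164005315955
cap [0.46552586 0.26735286 0.061     ]
pos [0.1952 0.5935 0.2331] yaw 71.8 j7 -0.09 w 0.0871
units d [-11.94  -7.46  -0.56] tilt a [-0.01  0.    0.  ] az -1.13 (shift first, then turn)
[[-0.    -0.96  -0.278  0.077]
 [ 1.    -0.     0.    -0.   ]
 [-0.    -0.278  0.96  -0.151]
 [ 0.     0.     0.     1.   ]] [374.69989701   0.         315.86574128]
```

```bash
python3 -m crank '[{"dx":-1,"dy":-0.62,"claw":-1},{"dx":-1,"dy":-0.62,"claw":-1},{"dx":-1,"dy":-0.62,"claw":-1},{"dx":-1,"dy":-0.62,"claw":-1},{"dx":-1,"dy":-0.62,"claw":-1},{"dx":-1,"dy":-0.62,"claw":-1},{"dx":-1,"dy":-0.62,"claw":-1},{"dx":-1,"dy":-0.62,"claw":-1}]' 15
python3 -m crank '[{"dx":-1,"dy":-0.62,"claw":-1},{"dx":-1,"dy":-0.62,"claw":-1},{"dx":-1,"dy":-0.62,"claw":-1},{"dx":-0.94,"dy":-0.02,"claw":-1},{"az":-1,"claw":-1},{"az":-0.13,"claw":-1},{"claw":-1},{"claw":-1}]' 
python3 - <<'E'
from h import *
go(.4655,.2689,.2,np.radians(78.6))
c=cam('wrist');save(c,'w1.png');print(proj(c,[[.4655,.2689,.064]]))
E
```

```text
pos [0.1953 0.5936 0.2332] yaw 71.8 j7 -0.09 w 0.0871
units d [-11.94  -7.46   1.11] tilt a [-0.01  0.    0.  ] az -1.13 (shift first, then turn)
[[116.66473062 534.71215506]]invalid input at $[0]: expected keys claw, dx, dy, dz, ax, ay, az
invalid input at $[0]: expected keys claw, dx, dy, dz, ax, ay, az
```

View pics/w1.png

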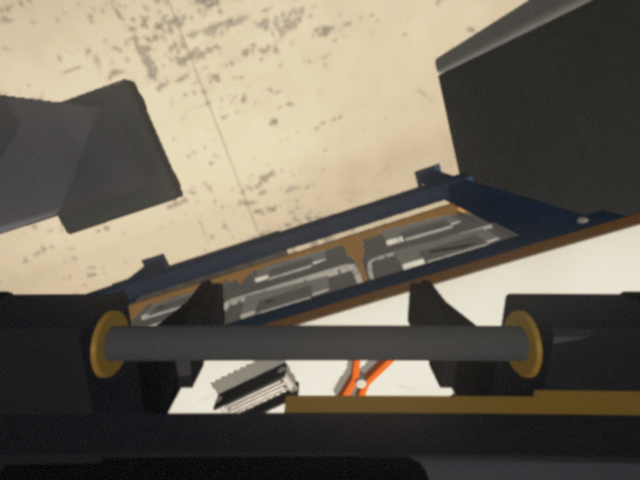

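The wrist view only shows the bench edge, because the move was refused: every row needs all seven keys. I'll redo it with full rows.

```bash
python3 -m crank '[{"claw":-1,"dx":-1,"dy":-0.62,"dz":0,"ax":0,"ay":0,"az":0},{"claw":-1,"dx":-1,"dy":-0.62,"dz":0,"ax":0,"ay":0,"az":0},{"claw":-1,"dx":-1,"dy":-0.62,"dz":0,"ax":0,"ay":0,"az":0},{"claw":-1,"dx":-1,"dy":-0.62,"dz":0,"ax":0,"ay":0,"az":0},{"claw":-1,"dx":-1,"dy":-0.62,"dz":0,"ax":0,"ay":0,"az":0},{"claw":-1,"dx":-1,"dy":-0.62,"dz":0,"ax":0,"ay":0,"az":0},{"claw":-1,"dx":-1,"dy":-0.62,"dz":0,"ax":0,"ay":0,"az":0},{"claw":-1,"dx":-1,"dy":-0.62,"dz":0,"ax":0,"ay":0,"az":0}]' 15
python3 -m crank '[{"claw":-1,"dx":-1,"dy":-0.62,"dz":0,"ax":0,"ay":0,"az":0},{"claw":-1,"dx":-0.5,"dy":-0.62,"dz":0,"ax":0,"ay":0,"az":0},{"claw":-1,"dx":0,"dy":-0.62,"dz":0,"ax":0,"ay":0,"az":0},{"claw":-1,"dx":0,"dy":-0.62,"dz":0,"ax":0,"ay":0,"az":-0.6},{"claw":-1,"dx":0,"dy":0,"dz":0,"ax":0,"ay":0,"az":-0.53},{"claw":-1,"dx":0,"dy":0,"dz":0,"ax":0,"ay":0,"az":0}]' 
python3 - <<'E'
from h import *
go(.4655,.2689,.2,np.radians(78.6))
c=cam('wrist');save(c,'w2.png');print(proj(c,[[.4655,.2689,.064]]),r.read_state()['time'])
E
```

```text
time: 0.97
ee_pos: [0.3777, 0.3759, 0.2337]
eef_rot: [0.158, 0.987, 0.0, 0.0]
ft_force: [1.2, 0.7, -0.9]
width: 0.0871
grip_force: 0.0
time: 1.47
ee_pos: [0.3964, 0.2918, 0.2339]
eef_rot: [0.099, 0.995, 0.0, 0.0]
ft_force: [-0.6, -0.4, -0.3]
width: 0.0871
grip_force: 0.0
pos [0.3964 0.2918 0.2339] yaw 78.6 j7 0.65 w 0.0871
units d [-2.41 -0.3   1.13] tilt a [ 0.01  0.   -0.  ] az 0.01 (shift first, then turn)
[[306.4412425  299.59519325]] 1.5167
```

View pics/w2.png

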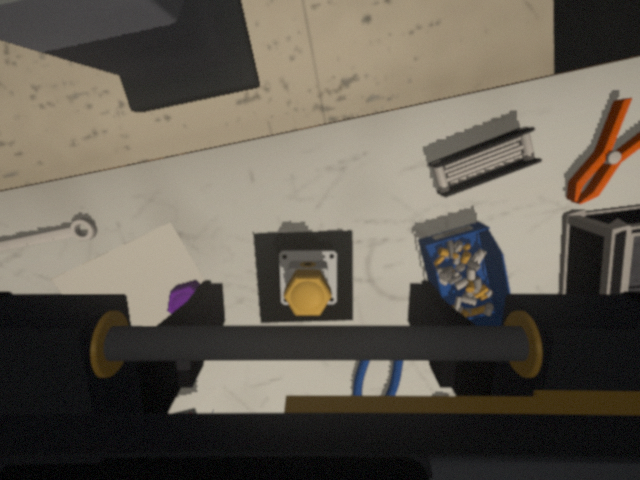

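The wrist view agrees with the measurement: the foot is square to the image at (280–337, 251–304) and the cap centre is near (306,296). Corners of the cap point left and right, so the jaws should close across the flats. I'll measure the cap's angle.

```bash
cat >> h.py <<'E'
def feret(c,near,z):
    hsv=cv2.cvtColor(c['color'],cv2.COLOR_RGB2HSV);H,S,V=[hsv[:,:,i].astype(int) for i in range(3)]
    m=blob((H>10)&(H<28)&(S>90)&(V>100),near)
    ct=max(cv2.findContours(m.astype(np.uint8),0,1)[0],key=cv2.contourArea).reshape(-1,2)
    P=onz(c,ct,z)[:,:2]; a=np.radians(np.arange(0,180,1)); w=np.ptp(P@np.array([np.cos(a),np.sin(a)]),0)*1e3
    return m,P,w
E
python3 - <<'E'
from h import *
for n,u in(('wrist',(306,296)),('top',(179,273))):
    c=cam(n);m,P,w=feret(c,u,.061)
    print(n,m.sum(),P.mean(0)); print(dict(zip(range(0,180,6),w[::6].round(1))))
    if n=='wrist':
        cv2.imwrite('pics/w3.png',cv2.resize(c['color'][230:330,250:370,::-1],None,fx=6,fy=6,interpolation=2))
E
```

```text
wrist 1447 [0.46340305 0.27019206]
{0: np.float64(42.0), 6: np.float64(43.1), 12: np.float64(43.6), 18: np.float64(43.8), 24: np.float64(43.6), 30: np.float64(43.0), 36: np.float64(41.9), 42: np.float64(40.9), 48: np.float64(40.5), 54: np.float64(41.7), 60: np.float64(42.8), 66: np.float64(43.7), 72: np.float64(44.1), 78: np.float64(44.1), 84: np.float64(44.0), 90: np.float64(43.6), 96: np.float64(42.7), 102: np.float64(41.9), 108: np.float64(41.0), 114: np.float64(41.3), 120: np.float64(42.1), 126: np.float64(43.3), 132: np.float64(44.1), 138: np.float64(44.4), 144: np.float64(44.3), 150: np.float64(43.6), 156: np.float64(42.5), 162: np.float64(40.9), 168: np.float64(38.9), 174: np.float64(40.5)}
top 394 [0.46518136 0.26897271]
{0: np.float64(40.5), 6: np.float64(41.7), 12: np.float64(42.8), 18: np.float64(43.4), 24: np.float64(43.5), 30: np.float64(43.2), 36: np.float64(42.4), 42: np.float64(41.1), 48: np.float64(39.6), 54: np.float64(40.6), 60: np.float64(42.2), 66: np.float64(43.3), 72: np.float64(44.0), 78: np.float64(44.2), 84: np.float64(43.9), 90: np.float64(43.1), 96: np.float64(42.2), 102: np.float64(41.3), 108: np.float64(40.0), 114: np.float64(40.2), 120: np.float64(41.2), 126: np.float64(42.2), 132: np.float64(42.7), 138: np.float64(42.7), 144: np.float64(42.6), 150: np.float64(42.0), 156: np.float64(41.0), 162: np.float64(40.3), 168: np.float64(39.3), 174: np.float64(39.7)}
```

View pics/w3.png

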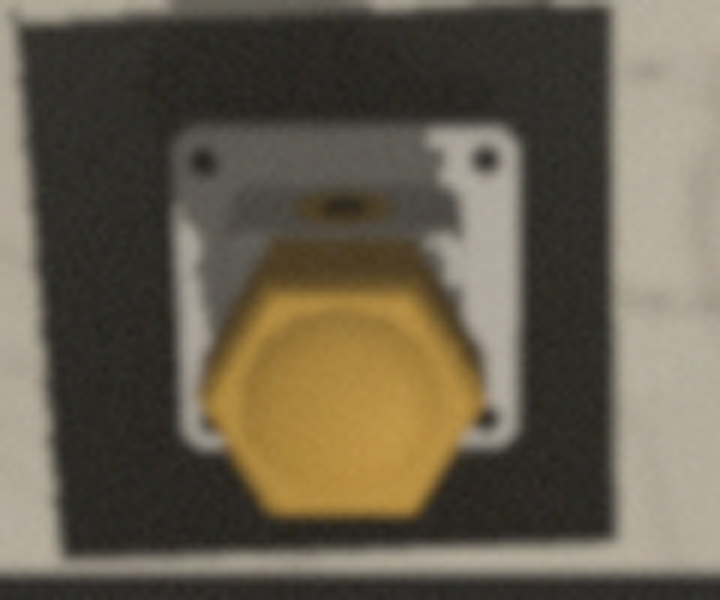

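```bash
python3 -m crank '[{"claw":-1,"dx":-0.8,"dy":-0.1,"dz":0,"ax":0,"ay":0,"az":0},{"claw":-1,"dx":-0.8,"dy":-0.1,"dz":0,"ax":0,"ay":0,"az":0},{"claw":-1,"dx":-0.8,"dy":-0.1,"dz":0,"ax":0,"ay":0,"az":0},{"claw":-1,"dx":0,"dy":0,"dz":0,"ax":0,"ay":0,"az":1},{"claw":-1,"dx":0,"dy":0,"dz":0,"ax":0,"ay":0,"az":1},{"claw":-1,"dx":0,"dy":0,"dz":0.3,"ax":0,"ay":0,"az":1},{"claw":-1,"dx":0,"dy":0,"dz":0.3,"ax":0,"ay":0,"az":1},{"claw":-1,"dx":0,"dy":0,"dz":0.3,"ax":0,"ay":0,"az":1}]' 15 >/dev/null
python3 -m crank '[{"claw":-1,"dx":0,"dy":0,"dz":0.3,"ax":0,"ay":0,"az":1},{"claw":-1,"dx":0,"dy":0,"dz":0.3,"ax":0,"ay":0,"az":1},{"claw":-1,"dx":0,"dy":0,"dz":0.3,"ax":0,"ay":0,"az":1},{"claw":-1,"dx":0,"dy":0,"dz":0.3,"ax":0,"ay":0,"az":1},{"claw":-1,"dx":0,"dy":0,"dz":0.3,"ax":0,"ay":0,"az":1},{"claw":-1,"dx":0,"dy":0,"dz":0.3,"ax":0,"ay":0,"az":1},{"claw":-1,"dx":0,"dy":0,"dz":0.3,"ax":0,"ay":0,"az":1},{"claw":-1,"dx":0,"dy":0,"dz":0.3,"ax":0,"ay":0,"az":1}]'  >/dev/null
python3 -m crank '[{"claw":-1,"dx":0,"dy":0,"dz":0.3,"ax":0,"ay":0,"az":1},{"claw":-1,"dx":0,"dy":0,"dz":0.3,"ax":0,"ay":0,"az":1},{"claw":-1,"dx":0,"dy":0,"dz":0,"ax":0,"ay":0,"az":0}]' 
python3 -c "
from h import *
go(.465,.269,.0285,np.radians(-11.4))"
```

```text
time: 3.2
ee_pos: [0.4642, 0.2697, 0.1147]
eef_rot: [0.776, 0.631, -0.001, 0.0]
ft_force: [0.2, -0.7, -0.2]
width: 0.0871
grip_force: 0.0
pos [0.4642 0.2697 0.1147] yaw -11.7 j7 -0.74 w 0.0871
units d [-0.01  0.04  2.87] tilt a [-0.02  0.02  0.  ] az -0.06 (shift first, then turn)
```

```bash
python3 -m crank '[{"claw":-1,"dx":0,"dy":0.04,"dz":0.8,"ax":0,"ay":0,"az":0},{"claw":-1,"dx":0,"dy":0,"dz":0.8,"ax":0,"ay":0,"az":0},{"claw":-1,"dx":0,"dy":0,"dz":0.8,"ax":0,"ay":0,"az":0},{"claw":-1,"dx":0,"dy":0,"dz":0.45,"ax":0,"ay":0,"az":0},{"claw":-1,"dx":0,"dy":0,"dz":0,"ax":0,"ay":0,"az":0}]' 20
python3 -m crank '[{"claw":0,"dx":0,"dy":0,"dz":0,"ax":0,"ay":0,"az":0},{"claw":0.3,"dx":0,"dy":0,"dz":0,"ax":0,"ay":0,"az":0},{"claw":1,"dx":0,"dy":0,"dz":0,"ax":0,"ay":0,"az":0},{"claw":1,"dx":0,"dy":0,"dz":0,"ax":0,"ay":0,"az":0},{"claw":1,"dx":0,"dy":0,"dz":0,"ax":0,"ay":0,"az":0},{"claw":1,"dx":0,"dy":0,"dz":0,"ax":0,"ay":0,"az":0},{"claw":1,"dx":0,"dy":0,"dz":0,"ax":0,"ay":0,"az":0},{"claw":1,"dx":0,"dy":0,"dz":0,"ax":0,"ay":0,"az":0}]' 20
```

```text
time: 3.62
ee_pos: [0.4646, 0.2688, 0.0285]
eef_rot: [0.773, 0.635, -0.002, -0.0]
ft_force: [-0.6, -1.0, -0.5]
width: 0.0869
grip_force: 0.0
time: 4.28
ee_pos: [0.4661, 0.2694, 0.0312]
eef_rot: [0.774, 0.633, -0.0, -0.0]
ft_force: [-3.3, 1.8, 1.5]
width: 0.042
grip_force: 1.5
```

```bash
python3 -m crank '[{"claw":1,"dx":0,"dy":0,"dz":0,"ax":0,"ay":0,"az":0},{"claw":1,"dx":0,"dy":0,"dz":0,"ax":0,"ay":0,"az":0},{"claw":1,"dx":0,"dy":0,"dz":0,"ax":0,"ay":0,"az":0},{"claw":1,"dx":0,"dy":0,"dz":0,"ax":0,"ay":0,"az":0}]' 25
python3 -m crank '[{"claw":1,"dx":0,"dy":0,"dz":-0.5,"ax":0,"ay":0,"az":0},{"claw":1,"dx":0,"dy":0,"dz":-0.7,"ax":0,"ay":0,"az":0},{"claw":1,"dx":0,"dy":0,"dz":0,"ax":0,"ay":0,"az":0},{"claw":1,"dx":0,"dy":0,"dz":0,"ax":0,"ay":0,"az":0}]'
```

```text
time: 4.62
ee_pos: [0.466, 0.2695, 0.0311]
eef_rot: [0.774, 0.633, -0.0, -0.0]
ft_force: [-3.4, -0.0, 4.2]
width: 0.0399
grip_force: 25.0
time: 4.95
ee_pos: [0.4668, 0.2695, 0.0673]
eef_rot: [0.774, 0.633, 0.001, 0.0]
ft_force: [0.3, 0.0, -2.8]
width: 0.0398
grip_force: 25.0
```

```bash
python3 -c "
from h import *
go(.5537,-.0171,.115,np.radians(-7.46))"
```

```text
pos [0.4668 0.2695 0.0673] yaw -11.4 j7 -0.71 w 0.0398
units d [-8.79  4.73 -1.59] tilt a [ 0.01 -0.01  0.  ] az -0.66 (shift first, then turn)
```

```bash
python3 -m crank '[{"claw":1,"dx":0,"dy":0,"dz":-0.8,"ax":0,"ay":0,"az":0},{"claw":1,"dx":-0.4,"dy":0.2,"dz":-0.8,"ax":0,"ay":0,"az":0},{"claw":1,"dx":-0.8,"dy":0.45,"dz":0,"ax":0,"ay":0,"az":0},{"claw":1,"dx":-1,"dy":0.54,"dz":0,"ax":0,"ay":0,"az":0},{"claw":1,"dx":-1,"dy":0.54,"dz":0,"ax":0,"ay":0,"az":0},{"claw":1,"dx":-1,"dy":0.54,"dz":0,"ax":0,"ay":0,"az":0},{"claw":1,"dx":-1,"dy":0.54,"dz":0,"ax":0,"ay":0,"az":0},{"claw":1,"dx":-1,"dy":0.54,"dz":0,"ax":0,"ay":0,"az":0}]' >/dev/null
python3 -m crank '[{"claw":1,"dx":-1,"dy":0.54,"dz":0,"ax":0,"ay":0,"az":0},{"claw":1,"dx":-1,"dy":0.54,"dz":0,"ax":0,"ay":0,"az":0},{"claw":1,"dx":-0.59,"dy":0.3,"dz":0,"ax":0,"ay":0,"az":0},{"claw":1,"dx":0,"dy":0,"dz":0,"ax":0,"ay":0,"az":-0.66},{"claw":1,"dx":0,"dy":0,"dz":0,"ax":0,"ay":0,"az":0},{"claw":1,"dx":0,"dy":0,"dz":0,"ax":0,"ay":0,"az":0}]'
python3 - <<'E'
from h import *
go(.5537,-.0171,.037,np.radians(-7.46))
for n in('top',):
    c=cam(n);save(c,n+'4.png');print(proj(c,[[.5537,-.0171,.018]]))
cv2.imwrite('pics/t4.png',cv2.resize(c['color'][170:290,260:400,::-1],None,fx=5,fy=5,interpolation=2))
E
```

```text
time: 6.12
ee_pos: [0.5524, -0.017, 0.1137]
eef_rot: [0.752, 0.659, -0.001, -0.001]
ft_force: [0.4, 0.5, -3.0]
width: 0.0397
grip_force: 25.0
pos [ 0.5524 -0.017   0.1137] yaw -7.6 j7 -0.05 w 0.0397
units d [0.   0.05 2.56] tilt a [-0.02  0.    0.  ] az -0.02 (shift first, then turn)
[[333.54536469 233.14981011]]
```

View pics/t4.png

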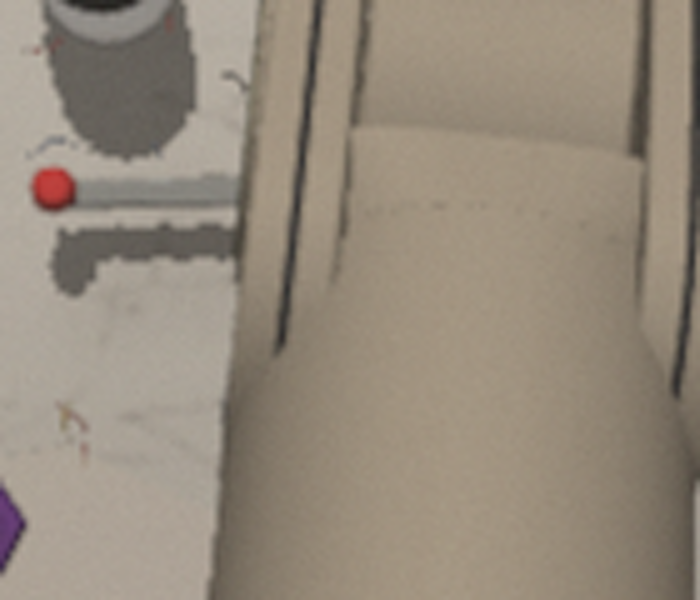

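The arm hides the fixture from the top camera, so I'll lower the valve and watch the force.

```bash
python3 -m crank '[{"claw":1,"dx":0,"dy":0.05,"dz":0.7,"ax":0,"ay":0,"az":0},{"claw":1,"dx":0,"dy":0,"dz":0.7,"ax":0,"ay":0,"az":0},{"claw":1,"dx":0,"dy":0,"dz":0.6,"ax":0,"ay":0,"az":0},{"claw":1,"dx":0,"dy":0,"dz":0.1,"ax":0,"ay":0,"az":0},{"claw":1,"dx":0,"dy":0,"dz":0.1,"ax":0,"ay":0,"az":0},{"claw":1,"dx":0,"dy":0,"dz":0,"ax":0,"ay":0,"az":0}]'
python3 -m crank '[{"claw":1,"dx":0,"dy":0,"dz":0.1,"ax":0,"ay":0,"az":0},{"claw":1,"dx":0,"dy":0,"dz":0,"ax":0,"ay":0,"az":0},{"claw":1,"dx":0,"dy":0,"dz":0.1,"ax":0,"ay":0,"az":0},{"claw":1,"dx":0,"dy":0,"dz":0,"ax":0,"ay":0,"az":0}]'
```

```text
time: 6.67
ee_pos: [0.5547, -0.0169, 0.0492]
eef_rot: [0.752, 0.66, 0.0, -0.0]
ft_force: [-0.1, -0.1, -2.9]
width: 0.0398
grip_force: 25.0
time: 7.0
ee_pos: [0.5546, -0.0174, 0.0431]
eef_rot: [0.752, 0.66, 0.0, 0.0]
ft_force: [-0.3, 0.2, -3.0]
width: 0.0397
grip_force: 25.0
```

```bash
python3 -m crank '[{"claw":1,"dx":0,"dy":0,"dz":0.1,"ax":0,"ay":0,"az":0},{"claw":1,"dx":0,"dy":0,"dz":0.07,"ax":0,"ay":0,"az":0},{"claw":1,"dx":0,"dy":0,"dz":0,"ax":0,"ay":0,"az":0}]'
python3 -m crank '[{"claw":1,"dx":0,"dy":0,"dz":0.07,"ax":0,"ay":0,"az":0},{"claw":1,"dx":0,"dy":0,"dz":0.05,"ax":0,"ay":0,"az":0},{"claw":1,"dx":0,"dy":0,"dz":0,"ax":0,"ay":0,"az":0},{"claw":1,"dx":0,"dy":0,"dz":0,"ax":0,"ay":0,"az":0}]'
```

```text
time: 7.25
ee_pos: [0.5539, -0.0169, 0.0376]
eef_rot: [0.752, 0.66, -0.0, -0.001]
ft_force: [-3.1, 2.5, -0.6]
width: 0.04
grip_force: 25.0
time: 7.58
ee_pos: [0.554, -0.0169, 0.0357]
eef_rot: [0.752, 0.66, -0.0, -0.001]
ft_force: [-12.2, 2.4, 23.4]
width: 0.04
grip_force: 25.0
```

```bash
python3 -m crank '[{"claw":-0.6,"dx":0,"dy":0,"dz":0,"ax":0,"ay":0,"az":0},{"claw":-0.6,"dx":0,"dy":0,"dz":0,"ax":0,"ay":0,"az":0},{"claw":-0.6,"dx":0,"dy":0,"dz":0,"ax":0,"ay":0,"az":0},{"claw":-0.6,"dx":0,"dy":0,"dz":0,"ax":0,"ay":0,"az":0},{"claw":-0.6,"dx":0,"dy":0,"dz":0,"ax":0,"ay":0,"az":0},{"claw":-0.6,"dx":0,"dy":0,"dz":0,"ax":0,"ay":0,"az":0}]'
python3 -m crank '[{"claw":-0.6,"dx":0,"dy":0,"dz":-0.5,"ax":0,"ay":0,"az":0},{"claw":-0.6,"dx":0,"dy":0,"dz":-0.8,"ax":0,"ay":0,"az":0},{"claw":-0.6,"dx":0,"dy":0,"dz":-0.9,"ax":0,"ay":0,"az":0},{"claw":-0.6,"dx":0,"dy":0,"dz":-0.9,"ax":0,"ay":0,"az":0},{"claw":-0.6,"dx":0,"dy":0,"dz":0,"ax":0,"ay":0,"az":0}]'
python3 - <<'E'
from h import *
e=np.radians(-7.46);E=np.array([np.cos(e),np.sin(e)]);F=np.array([-E[1],E[0]])
pv=np.array([.5537,-.0171])+.046*E+.028*F
for a in (1.379,0.0): print(a,pv+.102*(-np.cos(a)*E+np.sin(a)*F))
go(.597,.107,.2,np.radians(-7.46))
c=cam('scene');save(c,'s5.png');u,v=proj(c,[[.5537,-.0171,.03]])[0].astype(int);print(u,v)
cv2.imwrite('pics/s5c.png',cv2.resize(c['color'][v-70:v+50,u-80:u+80,::-1],None,fx=5,fy=5,interpolation=2))
E
```

```text
time: 8.08
ee_pos: [0.5546, -0.0175, 0.0342]
eef_rot: [0.752, 0.66, -0.0, 0.0]
ft_force: [0.9, -0.2, 0.2]
width: 0.0671
grip_force: 0.0
time: 8.5
ee_pos: [0.5573, -0.0177, 0.1324]
eef_rot: [0.752, 0.659, 0.003, 0.002]
ft_force: [1.3, -0.1, 1.0]
width: 0.0693
grip_force: 0.0
1.379 [0.5966673  0.10649721]
0.0 [0.50180935 0.0179337 ]
pos [ 0.5573 -0.0177  0.1324] yaw -7.5 j7 -0.05 w 0.0693
units d [ 4.3   0.78 -2.24] tilt a [ 0.07 -0.02  0.  ] az -0.01 (shift first, then turn)
328 247
```

View pics/s5c.png

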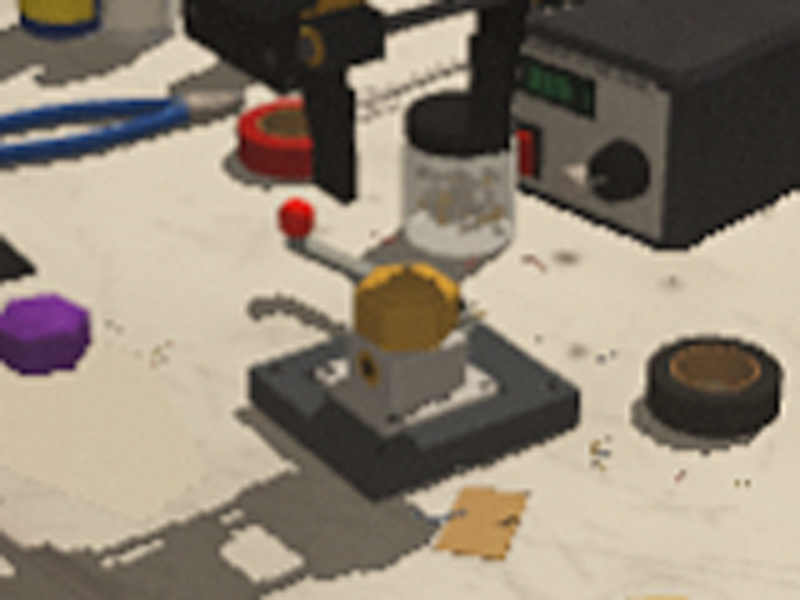

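The valve is seated with its cap on and the lever is still open, with the knob at (296,218) in the crop. Next I'll turn the jaws along the bar, move over the knob and grip it.

```bash
python3 -m crank '[{"claw":0,"dx":0,"dy":0,"dz":0,"ax":0,"ay":0,"az":1},{"claw":0,"dx":0,"dy":0,"dz":0,"ax":0,"ay":0,"az":1},{"claw":0,"dx":0,"dy":0,"dz":0,"ax":0,"ay":0,"az":1},{"claw":0,"dx":0,"dy":0,"dz":0,"ax":0,"ay":0,"az":1},{"claw":0,"dx":0,"dy":0,"dz":0,"ax":0,"ay":0,"az":1},{"claw":0,"dx":0,"dy":0,"dz":0,"ax":0,"ay":0,"az":1},{"claw":0,"dx":0,"dy":0,"dz":0,"ax":0,"ay":0,"az":1},{"claw":0,"dx":0,"dy":0,"dz":0,"ax":0,"ay":0,"az":1}]' 10 >/dev/null
python3 -m crank '[{"claw":0,"dx":0,"dy":0,"dz":0,"ax":0,"ay":0,"az":1},{"claw":0,"dx":0,"dy":0,"dz":0,"ax":0,"ay":0,"az":1},{"claw":0,"dx":0,"dy":0,"dz":0,"ax":0,"ay":0,"az":1},{"claw":0,"dx":0,"dy":0,"dz":0,"ax":0,"ay":0,"az":1},{"claw":0,"dx":0,"dy":0,"dz":0,"ax":0,"ay":0,"az":1},{"claw":0,"dx":0,"dy":0,"dz":0,"ax":0,"ay":0,"az":0.2},{"claw":0,"dx":0,"dy":0,"dz":0,"ax":0,"ay":0,"az":0}]'
python3 - <<'E'
from h import *
go(.5966,.1065,.043,np.radians(93.5))
E
```

```text
time: 9.8
ee_pos: [0.5541, -0.0174, 0.1265]
eef_rot: [1.0, 0.03, -0.001, 0.0]
ft_force: [0.0, -1.0, -1.6]
width: 0.0438
grip_force: 0.0
pos [ 0.5541 -0.0174  0.1265] yaw -86.6 j7 -1.36 w 0.0438
units d [ 1.66 -4.04  2.78] tilt a [ 0.    0.01 -0.  ] az -0.01 (shift first, then turn)
```

```bash
python3 -m crank '[{"claw":0,"dx":0.33,"dy":-0.8,"dz":0,"ax":0,"ay":0,"az":0},{"claw":0,"dx":0.33,"dy":-0.8,"dz":0,"ax":0,"ay":0,"az":0},{"claw":0,"dx":0.33,"dy":-0.8,"dz":0,"ax":0,"ay":0,"az":0},{"claw":0,"dx":0.33,"dy":-0.8,"dz":0,"ax":0,"ay":0,"az":0},{"claw":0,"dx":0.33,"dy":-0.84,"dz":0,"ax":0,"ay":0,"az":0},{"claw":0,"dx":0,"dy":0,"dz":0.6,"ax":0,"ay":0,"az":0},{"claw":0,"dx":0,"dy":0,"dz":0.6,"ax":0,"ay":0,"az":0},{"claw":0,"dx":0,"dy":0,"dz":0.5,"ax":0,"ay":0,"az":0}]' >/dev/null
python3 -m crank '[{"claw":0,"dx":0,"dy":0,"dz":0.5,"ax":0,"ay":0,"az":0},{"claw":0,"dx":0,"dy":0,"dz":0.4,"ax":0,"ay":0,"az":0},{"claw":0,"dx":0,"dy":0,"dz":0.15,"ax":0,"ay":0,"az":0},{"claw":0,"dx":0,"dy":0,"dz":0,"ax":0,"ay":0,"az":0},{"claw":0,"dx":0,"dy":0,"dz":0,"ax":0,"ay":0,"az":0}]'
python3 -m crank '[{"claw":0.4,"dx":0,"dy":0,"dz":0,"ax":0,"ay":0,"az":0},{"claw":1,"dx":0,"dy":0,"dz":0,"ax":0,"ay":0,"az":0},{"claw":1,"dx":0,"dy":0,"dz":0,"ax":0,"ay":0,"az":0},{"claw":1,"dx":0,"dy":0,"dz":0,"ax":0,"ay":0,"az":0},{"claw":1,"dx":0,"dy":0,"dz":0,"ax":0,"ay":0,"az":0},{"claw":1,"dx":0,"dy":0,"dz":0,"ax":0,"ay":0,"az":0}]' 8
```

```text
time: 10.88
ee_pos: [0.5972, 0.1063, 0.0452]
eef_rot: [1.0, 0.029, 0.0, -0.0]
ft_force: [0.3, 0.0, -0.7]
width: 0.0433
grip_force: 0.0
time: 11.38
ee_pos: [0.597, 0.1072, 0.0451]
eef_rot: [1.0, 0.029, 0.0, -0.001]
ft_force: [0.0, 3.3, 1.2]
width: 0.0166
grip_force: 8.0
```

```bash
python3 -m crank '[{"claw":1,"dx":-0.293,"dy":0.013,"dz":0,"ax":0,"ay":0,"az":-0.823},{"claw":1,"dx":-0.293,"dy":0.013,"dz":0,"ax":0,"ay":0,"az":-0.823},{"claw":1,"dx":-0.293,"dy":0.013,"dz":0,"ax":0,"ay":0,"az":-0.823},{"claw":1,"dx":-0.293,"dy":0.013,"dz":0,"ax":0,"ay":0,"az":-0.823},{"claw":1,"dx":-0.293,"dy":0.013,"dz":0,"ax":0,"ay":0,"az":-0.823},{"claw":1,"dx":-0.293,"dy":0.013,"dz":0,"ax":0,"ay":0,"az":-0.823},{"claw":1,"dx":-0.293,"dy":0.013,"dz":0,"ax":0,"ay":0,"az":-0.823},{"claw":1,"dx":-0.293,"dy":0.013,"dz":0,"ax":0,"ay":0,"az":-0.823}]'
python3 -m crank '[{"claw":1,"dx":-0.293,"dy":0.013,"dz":0,"ax":0,"ay":0,"az":-0.823},{"claw":1,"dx":-0.293,"dy":0.013,"dz":0,"ax":0,"ay":0,"az":-0.823},{"claw":1,"dx":-0.293,"dy":0.013,"dz":0,"ax":0,"ay":0,"az":-0.823},{"claw":1,"dx":-0.293,"dy":0.013,"dz":0,"ax":0,"ay":0,"az":-0.823},{"claw":1,"dx":-0.293,"dy":0.013,"dz":0,"ax":0,"ay":0,"az":-0.823},{"claw":1,"dx":-0.293,"dy":0.013,"dz":0,"ax":0,"ay":0,"az":-0.823},{"claw":1,"dx":0,"dy":0,"dz":0,"ax":0,"ay":0,"az":0}]'
python3 -c "
from h import *
go(.5018,.0179,.045,np.radians(-7.5))"
```

```text
time: 12.05
ee_pos: [0.533, 0.08, 0.045]
eef_rot: [0.93, 0.368, 0.0, -0.0]
ft_force: [-0.6, 2.7, 1.9]
width: 0.0167
grip_force: 8.0
time: 12.63
ee_pos: [0.5046, 0.0337, 0.0449]
eef_rot: [0.806, 0.592, -0.0, -0.0]
ft_force: [-3.8, 0.3, 3.4]
width: 0.0165
grip_force: 8.0
pos [0.5046 0.0337 0.0449] yaw -17.4 j7 -0.33 w 0.0165
units d [-0.53  0.07 -0.  ] tilt a [-0.01  0.    0.  ] az -1.65 (shift first, then turn)
```

```bash
python3 -m crank '[{"claw":1,"dx":-0.293,"dy":0.013,"dz":0,"ax":0,"ay":0,"az":-0.823},{"claw":1,"dx":-0.293,"dy":0.013,"dz":0,"ax":0,"ay":0,"az":-0.823},{"claw":1,"dx":0,"dy":0,"dz":0,"ax":0,"ay":0,"az":0}]'
python3 -m crank '[{"claw":1,"dx":-0.1,"dy":0,"dz":0,"ax":0,"ay":0,"az":0},{"claw":1,"dx":-0.1,"dy":0,"dz":0,"ax":0,"ay":0,"az":0},{"claw":1,"dx":0,"dy":0,"dz":0,"ax":0,"ay":0,"az":0},{"claw":1,"dx":0,"dy":0,"dz":0,"ax":0,"ay":0,"az":0}]'
```

```text
time: 12.88
ee_pos: [0.5013, 0.0179, 0.0448]
eef_rot: [0.752, 0.659, 0.0, -0.001]
ft_force: [-3.2, -0.8, 2.3]
width: 0.0166
grip_force: 8.0
time: 13.22
ee_pos: [0.5009, 0.0145, 0.0447]
eef_rot: [0.754, 0.657, 0.001, -0.001]
ft_force: [-3.4, 9.1, 0.5]
width: 0.0167
grip_force: 8.0
```

```bash
python3 -m crank '[{"claw":0.3,"dx":0,"dy":0,"dz":0,"ax":0,"ay":0,"az":0},{"claw":0.3,"dx":0,"dy":0,"dz":0,"ax":0,"ay":0,"az":0},{"claw":0.3,"dx":0,"dy":0,"dz":0,"ax":0,"ay":0,"az":0},{"claw":0.3,"dx":0,"dy":0,"dz":0,"ax":0,"ay":0,"az":0},{"claw":0.3,"dx":0,"dy":0,"dz":-0.5,"ax":0,"ay":0,"az":0},{"claw":0.3,"dx":0,"dy":0,"dz":-0.9,"ax":0,"ay":0,"az":0},{"claw":-0.6,"dx":0,"dy":0,"dz":-0.9,"ax":0,"ay":0,"az":0},{"claw":-0.6,"dx":0,"dy":0,"dz":-0.5,"ax":0,"ay":0,"az":0}]'
python3 - <<'E'
from h import *
go(.554,-.0172,.07,np.radians(-7.5))
c=cam('scene');hsv=cv2.cvtColor(c['color'],cv2.COLOR_RGB2HSV);H,S,V=[hsv[:,:,i].astype(int) for i in range(3)]
k=blob(((H<6)|(H>174))&(S>150)&(V>80),proj(c,[[.5018,.0179,.04]])[0],8);print('knob',k.sum(),cent(k),onz(c,cent(k),.040))
cv2.imwrite('pics/s6.png',cv2.resize(c['color'][185:305,248:408,::-1],None,fx=5,fy=5,interpolation=2))
E
```

```text
time: 13.88
ee_pos: [0.502, 0.0116, 0.1315]
eef_rot: [0.753, 0.658, 0.001, 0.001]
ft_force: [0.6, 0.4, 0.4]
width: 0.037
grip_force: 0.0
pos [0.502  0.0116 0.1315] yaw -7.8 j7 -0.18 w 0.0370
units d [-0.72  1.84  2.05] tilt a [ 0.03 -0.01  0.  ] az -0.04 (shift first, then turn)
knob 49 [299.57142857 247.46938776] [[0.49724314 0.01358373 0.04      ]]
```

View pics/s6.png

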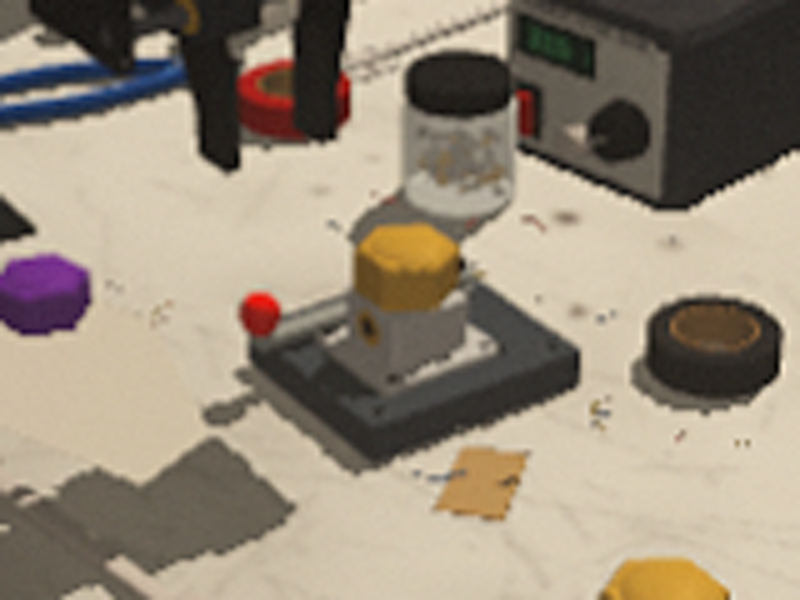

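The lever is shut: the bar lies along the body and the knob is at (260,314) in the crop. Next I'll grip the cap across its flats.

```bash
python3 -m crank '[{"claw":-0.6,"dx":-0.36,"dy":0.92,"dz":0,"ax":0,"ay":0,"az":0},{"claw":-0.6,"dx":-0.36,"dy":0.92,"dz":0,"ax":0,"ay":0,"az":0},{"claw":-0.6,"dx":0,"dy":0,"dz":0,"ax":0,"ay":0,"az":0},{"claw":-0.6,"dx":0,"dy":0,"dz":0.7,"ax":0,"ay":0,"az":0},{"claw":-0.6,"dx":0,"dy":0,"dz":0.7,"ax":0,"ay":0,"az":0},{"claw":-0.6,"dx":0,"dy":0,"dz":0.7,"ax":0,"ay":0,"az":0},{"claw":-0.6,"dx":0,"dy":0,"dz":0.25,"ax":0,"ay":0,"az":0},{"claw":-0.6,"dx":0,"dy":0,"dz":0,"ax":0,"ay":0,"az":0}]' 30
python3 -m crank '[{"claw":0,"dx":0,"dy":0,"dz":0,"ax":0,"ay":0,"az":0},{"claw":1,"dx":0,"dy":0,"dz":0,"ax":0,"ay":0,"az":0},{"claw":1,"dx":0,"dy":0,"dz":0,"ax":0,"ay":0,"az":0},{"claw":1,"dx":0,"dy":0,"dz":0,"ax":0,"ay":0,"az":0},{"claw":1,"dx":0,"dy":0,"dz":0,"ax":0,"ay":0,"az":0},{"claw":1,"dx":0,"dy":0,"dz":0,"ax":0,"ay":0,"az":0},{"claw":1,"dx":0,"dy":0,"dz":0,"ax":0,"ay":0,"az":0}]'
python3 -c "
from h import *
s=r.read_state();print(s['torque'],s['joint_positions']);go(.554,-.0172,.06,np.radians(-7.5))"
```

```text
time: 14.6
ee_pos: [0.5514, -0.017, 0.0565]
eef_rot: [0.753, 0.658, -0.002, -0.001]
ft_force: [0.4, 0.6, 0.4]
width: 0.0692
grip_force: 0.0
time: 15.18
ee_pos: [0.5531, -0.0167, 0.0588]
eef_rot: [0.753, 0.658, 0.0, 0.0]
ft_force: [-0.7, -0.6, 4.1]
width: 0.0397
grip_force: 30.0
[ 0.02492737  0.16976044 -0.06835259] [-0.44161434  0.36409497  0.45988314  1.86240034 -0.19479362  0.95835084
 -0.02901407]
pos [ 0.5531 -0.0167  0.0588] yaw -7.7 j7 -0.03 w 0.0397
units d [-0.01  0.03 -0.04] tilt a [ 0.01 -0.    0.  ] az -0.03 (shift first, then turn)
```

```bash
python3 -m crank '[{"claw":1,"dx":0,"dy":0,"dz":0,"ax":0,"ay":0,"az":-0.5},{"claw":1,"dx":0,"dy":0,"dz":0,"ax":0,"ay":0,"az":-0.5},{"claw":1,"dx":0,"dy":0,"dz":0,"ax":0,"ay":0,"az":-0.5},{"claw":1,"dx":0,"dy":0,"dz":0,"ax":0,"ay":0,"az":-0.5},{"claw":1,"dx":0,"dy":0,"dz":0,"ax":0,"ay":0,"az":0},{"claw":1,"dx":0,"dy":0,"dz":0,"ax":0,"ay":0,"az":0}]' | tail -4
python3 -c "
from h import *
s=r.read_state();print(s['torque']);go(.554,-.0172,.06,np.radians(-7.5))"
```

```text
eef_rot: [0.68, 0.733, 0.0, -0.001]
ft_force: [-5.0, 3.7, 7.9]
width: 0.0401
grip_force: 30.0
[ 0.76674439  1.07100757 -1.05404207]
pos [ 0.5524 -0.0157  0.0587] yaw 4.3 j7 0.17 w 0.0401
units d [-0.05  0.05 -0.04] tilt a [-0.01 -0.02  0.  ] az 1.96 (shift first, then turn)
```

The moment rose to −1.05 N m after 12°, a dead stop, so the thread is left-handed. I'll turn clockwise.

```bash
python3 -m crank '[{"claw":1,"dx":0,"dy":0,"dz":0,"ax":0,"ay":0,"az":1},{"claw":1,"dx":0,"dy":0,"dz":0,"ax":0,"ay":0,"az":1},{"claw":1,"dx":0,"dy":0,"dz":0,"ax":0,"ay":0,"az":1},{"claw":1,"dx":0,"dy":0,"dz":0,"ax":0,"ay":0,"az":1},{"claw":1,"dx":0,"dy":0,"dz":0,"ax":0,"ay":0,"az":0}]' | tail -4
python3 -c "
from h import *
s=r.read_state();print(s['torque']);go(.554,-.0172,.06,np.radians(-7.5))"
```

```text
eef_rot: [0.819, 0.574, 0.0, 0.0]
ft_force: [-0.4, 1.1, 4.6]
width: 0.0401
grip_force: 30.0
[-0.07256947  0.13018973 -0.00374916]
pos [ 0.5532 -0.0167  0.0588] yaw -19.9 j7 -0.23 w 0.0401
units d [-0.01  0.03 -0.04] tilt a [ 0.01 -0.    0.  ] az -2.07 (shift first, then turn)
```

```bash
python3 -m crank '[{"claw":1,"dx":0,"dy":0,"dz":0,"ax":0,"ay":0,"az":1},{"claw":1,"dx":0,"dy":0,"dz":0,"ax":0,"ay":0,"az":1},{"claw":1,"dx":0,"dy":0,"dz":0,"ax":0,"ay":0,"az":1},{"claw":1,"dx":0,"dy":0,"dz":0,"ax":0,"ay":0,"az":1},{"claw":1,"dx":0,"dy":0,"dz":0,"ax":0,"ay":0,"az":1},{"claw":1,"dx":0,"dy":0,"dz":0,"ax":0,"ay":0,"az":1},{"claw":1,"dx":0,"dy":0,"dz":0,"ax":0,"ay":0,"az":1}]' | tail -3
python3 -m crank '[{"claw":1,"dx":0,"dy":0,"dz":0,"ax":0,"ay":0,"az":1},{"claw":1,"dx":0,"dy":0,"dz":0,"ax":0,"ay":0,"az":1},{"claw":1,"dx":0,"dy":0,"dz":0,"ax":0,"ay":0,"az":1},{"claw":1,"dx":0,"dy":0,"dz":0,"ax":0,"ay":0,"az":1},{"claw":1,"dx":0,"dy":0,"dz":0,"ax":0,"ay":0,"az":1},{"claw":1,"dx":0,"dy":0,"dz":0,"ax":0,"ay":0,"az":0.5},{"claw":1,"dx":0,"dy":0,"dz":0,"ax":0,"ay":0,"az":0}]' | tail -3
python3 -m crank '[{"claw":1,"dx":0,"dy":0,"dz":-0.1,"ax":0,"ay":0,"az":0},{"claw":1,"dx":0,"dy":0,"dz":-0.1,"ax":0,"ay":0,"az":0},{"claw":1,"dx":0,"dy":0,"dz":0,"ax":0,"ay":0,"az":0}]' 
python3 -c "
from h import *
s=r.read_state();print(s['torque']);go(.554,-.0172,.06,np.radians(-95))"
```

```text
ft_force: [-0.7, 0.5, 4.2]
width: 0.0399
grip_force: 30.0
ft_force: [0.4, 0.2, 5.3]
width: 0.0399
grip_force: 30.0
time: 17.52
ee_pos: [0.5529, -0.0167, 0.0648]
eef_rot: [0.999, -0.04, 0.0, -0.0]
ft_force: [-0.2, -1.2, -0.8]
width: 0.0401
grip_force: 30.0
[-0.09547822  0.13772179 -0.00673444]
pos [ 0.5529 -0.0167  0.0648] yaw -94.6 j7 -1.42 w 0.0401
units d [0.04 0.01 0.16] tilt a [-0. -0.  0.] az 0.07 (shift first, then turn)
```

The cap came up 6 mm carrying only its own weight, so it is free. Now I'll lift it clear.

```bash
python3 -m crank '[{"claw":1,"dx":0,"dy":0,"dz":-0.3,"ax":0,"ay":0,"az":0},{"claw":1,"dx":0,"dy":0,"dz":-0.4,"ax":0,"ay":0,"az":0},{"claw":1,"dx":0,"dy":0,"dz":-0.6,"ax":0,"ay":0,"az":0},{"claw":1,"dx":0,"dy":0,"dz":-0.6,"ax":0,"ay":0,"az":0},{"claw":1,"dx":0,"dy":0,"dz":-0.5,"ax":0,"ay":0,"az":0},{"claw":1,"dx":0,"dy":0,"dz":0,"ax":0,"ay":0,"az":0},{"claw":1,"dx":0,"dy":0,"dz":0,"ax":0,"ay":0,"az":0},{"claw":1,"dx":0,"dy":0,"dz":0,"ax":0,"ay":0,"az":0}]' 
python3 - <<'E'
from h import *
c=cam('scene')
cv2.imwrite('pics/s7.png',cv2.resize(c['color'][165:305,248:408,::-1],None,fx=4,fy=4,interpolation=2))
E
```

```text
time: 18.18
ee_pos: [0.5525, -0.0166, 0.1361]
eef_rot: [0.999, -0.04, -0.0, -0.0]
ft_force: [0.5, 0.2, -0.9]
width: 0.0397
grip_force: 30.0
```

View pics/s7.png

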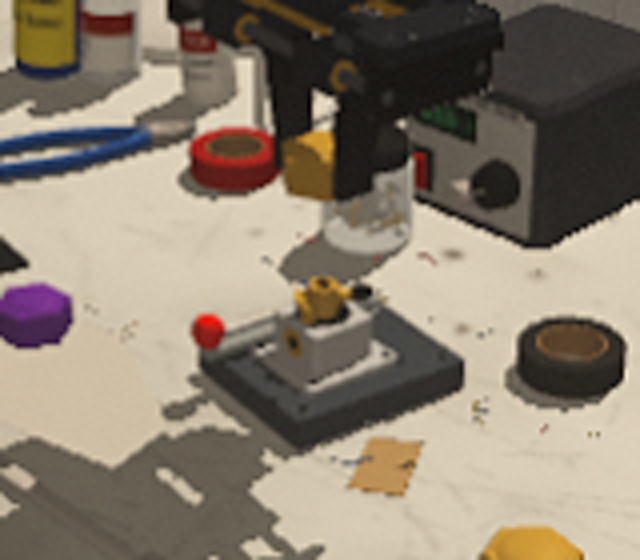

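The cap is held in the jaws at (310,165), the open valve is seated at about (330,345), and the lever is shut with its knob at (208,331).

```bash
python3 -c "
from bench import r
print(r.close_job())"
```

```text
the job is handed in; nothing more can be done
None
```

I handed the job in at about 18 s on the robot's clock: the valve is seated in the pocket, the lever is shut, and the gripper is holding up the cap, which turned out to be left-handed; no verdict came back.

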